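# Set a sprung tripod leg to its ring and lock the cam lever in one grip

## Task

The third leg of the little work-light tripod is clamped in the vice with its red lock lever open, and a spring inside keeps pushing it out to full length. Push the leg in along its rod until the edge of its black collar sits on the yellow ring, and while you hold it there squeeze the red lever shut against the leg. Finish still holding: keep leg and lever squeezed together in the gripper, because the vice will be opened next, and leave the two finished legs and the other things lying about where they are.

Things in the scene. Friction and masses are not known exactly. Their poses are not given: they have to be found in the camera images.
- vice: blue hobby bench vice fixed to the cabinet top, 65 x 139 x 64 mm; origin on the surface under it. It clamps the leg's thin steel rod (18 mm across) level between cork liners: the leg's axis runs along the vice's x at y = +35 mm, 58 mm above the surface. The red lever is on the leg's -y side, the side of the vice's screw and tommy bar. The jaws end at x = 28 mm
- ring_mark (a point): middle of the yellow ring on the rod, on the leg's axis; the ring is 4 mm wide, 20 mm across, fixed to the rod, its place along the rod varies by 30 mm. x axis along the leg from the vice to the free end
- rim (a point): centre of the collar edge that faces the vice, on the leg's axis; moves with the leg. x axis along the leg away from the vice. The leg is at its mark when this point meets ring_mark
- shoulder (a point): centre of the collar's back face, 34 mm along the leg from the rim, on the leg's axis. The face stands 9 mm proud of the tube on the +y side: a finger laid beside the tube there can push the leg in by it
- leg_slide (a joint): how far the leg is pushed in towards the vice, m: 0 at full length (the spring holds it there at the start), 0.055 at the inner stop. The spring pushes outward with 3.6 N at 0 and 0.6 N more for each cm in. While the lever is being shut, its cam also drags the leg outward with some 5 to 15 N (the faster, the more) unless the hand holds it; once shut, the cam brakes the leg on the rod
- leg: the sliding leg with its collar; origin at the rim, x along the leg away from the vice. Black collar: 34 mm long, 32 mm high, reaching 21 mm from the axis on the +y side and 17 mm on the lever's side (ears for the lever's pin to 29 mm). Behind it an aluminium tube, 24 mm across, runs on to 126 mm from the rim, then a black forked lug to 172 mm
- lever_pivot (a joint): angle of the red lever, rad: 0 shut (along the leg), at the start 0.55 to 0.66 open, at most 0.75. It turns freely down to about 0.45, then the cam bites and it takes some 5 to 12 N pressed 30 mm from the pin; near 0.1 it goes over centre and stays shut
- lever: red lever, 20 mm high, reaching 43 mm from its upright pin; origin on the pin, 17 mm along the leg from the rim and 22 mm from the axis on the -y side. It points away from the vice and swings level. Shut, its outer face is 26 mm from the axis: tube and lever then measure 38 mm across behind the collar; open, up to 66 mm
- set_leg_a: loose finished tripod leg lying on the cabinet top, already set and locked, same make as the one in the vice: red lever shut, about 307 mm long, up to 48 mm wide and 32 mm high; origin on the surface under its collar rim, x along the leg away from the rubber foot. Leave alone
- set_leg_b: loose finished tripod leg lying on the cabinet top, already set and locked, same make as the one in the vice: red lever shut, about 307 mm long, up to 48 mm wide and 32 mm high; origin on the surface under its collar rim, x along the leg away from the rubber foot. Leave alone
- screwdriver: yellow-handled screwdriver, 163 mm, lying behind the vice; leave alone
- nozzle_tin: round grey tin, 43 mm across, 21 mm high; leave alone
- masking_tape: roll of masking tape lying flat, 96 mm across, 25 mm high; leave alone
- super_glue: small red and white glue bottle standing, 30 mm across, 92 mm high; leave alone

How it is judged:
By the outcome, as a careful person would: the job done as asked, in the order asked, and still so for the second after the job is handed in, while the arm keeps its last pose, push and grip.
It also fails if it takes over 38 s, if anything falls off the work surface, if the arm or the gripper's body presses on something with over 40 N, if the wrist force passes 120 N, or if a joint passes its speed limit or range.

## Robot

A 6-joint arm with a two-finger parallel gripper is mounted at the origin on a cart in front of the work surface, level with it; the furniture and walls round the work are solid. World frame = base frame: x ahead of the robot, y to its left, z up, the work surface at z = 0. Lengths are in mm, angles in rad, forces in N, time in s.
With the tool pointing down it reaches from about 275 to 1000 mm from the base axis. Payload 8.4 kg.
Tool frame: the origin (TCP) lies at the very end of the fingers, on their centre line; the grasp point (between the pads) lies 19 mm behind it (r.tcp_to_grasp is the distance from the TCP to the grasp point, in mm); z points along the fingers, y is the line along which they close (so a half turn about z gives the same grasp; the last joint's range is limited). The gripper opens to 85 mm and grips with 20 to 120 N. Pads are 22 mm wide; open, the fingers measure 114 mm over their backs; the gripper's body (76 mm by 85 mm) begins 54 mm behind the grasp point. The pads swing forward as they close: fully open they stand 13 mm farther back than shut.
Start: joints at [1.272, 0.353, 1.633, -0, 1.155, -0.002], TCP at [182.787, 597.676, 231.281] pointing down, gripper open.
Joint ranges: [-2.63, 2.63], [-0.92, 2.1], [0.06, 2.66], [-1.3, 4.44], [0, 2.69], [-3.02, 3.02]. Speed limits (rad/s): [2.22, 2.22, 2.79, 3.14, 3.14, 3.14].

## Interface

Orientations are given as [roll, pitch, yaw] about the fixed x, y, z axes, in that order (R = Rz(yaw) Ry(pitch) Rx(roll)).
In Python, from rig import r gives the robot as it stands. The module is installed in compiled form; this text tells all that it offers.
- The arm moves only by the tool play_rows, never from a script. Its argument "rows" is a list of rows, each an object with "dp": the shift along the tool's x, y, z in units of 40 mm (1.0 is 40 mm), a list of three; "turn": the turn, a rotation vector about the tool's x, y, z in units of 6 degrees (1.0 is 6 degrees), a list of three; "fingers": the closure, from 0 (fully open) to 1 (shut). In form: [{"dp": [tx, ty, tz], "turn": [wx, wy, wz], "fingers": fingers}, ...]. A call has 1 to 5 rows; each row shifts and turns the commanded pose from where the row before left it, along the tool's axes as they then stand; what a row does not reach is not made up. A row lasts 1/12 s, in which the tool goes at most 41.7 mm and 7.16 degrees, less where a joint would pass 70% of its speed; a pose out of reach is approached as far as the arm can. A call is refused whole if a number of a shift passes 1 or a number of a turn 1, either way. A call with a gripper value outside its range is refused whole. The fingers move at their own pace and stop on an object; "force" is the grip in N (left out, the last holds). Time passes only in rows, so rows that do not move let the fingers close. It gives the time, the measured TCP pose, the force, the opening and the grip force at its end, in the units of the state.
- r.sense(): the state, without advancing time (a new reading comes with each control period).
- r.grab_frame(name): name is "scene" or "top"; returns a dict with "pixels" (400x640x3 uint8, red, green, blue), "fx", "fy", "cx", "cy" (pixels), "dist" ([k1, k2, p1, p2, k3] as OpenCV has them; the pictures are not rectified), "pose" (4x4, takes a point from camera to world coordinates). Camera axes: x right, y down, z forward; pixel columns grow to the right and rows downward; lengths in mm; the calibration is good to about 2 mm. A picture is of the moment at which its call begins. There is no depth.
- r.sign_off(): hands the job in; it is judged then, once.
The state is a dict: "clock": time; "qpos": joint angles; "qvel": joint speeds; "joint_efforts": joint torques, N m; "eef_pos": TCP position; "tcp_rot": TCP orientation; "contact_force": force on the tool from outside, world axes, zero at the start; "wrist_torque": the same for the moment, N m; "opening": opening from 0.0 (shut) to 1.0 (fully open); "grasp_force": force on a finger pad.
Only numpy, scipy, OpenCV 4.12 (cv2) and the standard library are available. Lean on these libraries where they do the work, as an engineer would, in place of code of your own. Each camera call takes 0.05 s, during which the arm holds its last target. There are 200 camera calls.

## Working session

There is one attempt and no reset: what is moved stays moved. The work goes in short steps, Python scripts to look and compute and a tool call to move; the robot and the scene stay as the last step left them, time stands still between calls to the robot, and variables do not carry over. Pictures are saved under pics/ and viewed, at most 11 in all, crops included, and the job is handed in when it is done.

Besides the shell and the picture viewer there is one more tool, called after ">>>" by a JSON object that holds its "name" and its "arguments", one argument or row to a line. play_rows: Moves the arm, as the interface text tells. Its arguments: {"type":"object","properties":{"rows":{"type":"array"},"force":{"type":"number"}},"required":["rows"]}

```bash
mkdir -p pics; cat > h.py <<'E'
import numpy as np, cv2
from rig import r
def grab(n):
    f=r.grab_frame(n); f['K']=np.array([[f['fx'],0,f['cx']],[0,f['fy'],f['cy']],[0,0,1.]]); f['d']=np.array(f['dist'],float); f['pose']=np.array(f['pose']); return f
def save(f,name): cv2.imwrite('pics/'+name,f['pixels'][:,:,::-1])
def ray(f,px):
    u=cv2.undistortPoints(np.array(px,float).reshape(-1,1,2),f['K'],f['d']).reshape(-1,2)
    d=np.c_[u,np.ones(len(u))]@f['pose'][:3,:3].T
    return f['pose'][:3,3],d
def onz(f,px,z):
    o,d=ray(f,px); return o+d*((z-o[2])/d[:,2])[:,None]
def proj(f,P):
    R=f['pose'][:3,:3].T; t=-R@f['pose'][:3,3]
    return cv2.projectPoints(np.array(P,float).reshape(-1,1,3),cv2.Rodrigues(R)[0],t,f['K'],f['d'])[0].reshape(-1,2)
E
python3 - <<'E'
from h import *
for n in('scene','top'):
    f=grab(n); save(f,n+'0.png'); print(n,f['fx'],f['pose'].round(2).tolist())
print(r.sense(), r.tcp_to_grasp)
E
```

```text
scene 413.94155179662135 [[-0.71, -0.4, 0.58, -63.03], [-0.71, 0.43, -0.56, 476.14], [-0.02, -0.81, -0.59, 600.14], [0.0, 0.0, 0.0, 1.0]]
top 365.2960302482921 [[0.01, -1.0, 0.09, 417.38], [-1.0, -0.01, -0.02, -25.54], [0.02, -0.09, -1.0, 932.79], [0.0, 0.0, 0.0, 1.0]]
{'clock': 0.1, 'qpos': array([ 1.27163059e+00,  3.53633918e-01,  1.63405760e+00,  3.48344261e-06,
        1.15522015e+00, -2.38958878e-03]), 'qvel': array([ 0.00158386, -0.00114537, -0.00168914,  0.00057324,  0.00162012,
       -0.00011473]), 'joint_efforts': array([-1.54131071e-04, -6.06358480e+01, -3.42820036e+01, -1.36390290e-04,
        3.92136208e-03, -4.81128984e-05]), 'eef_pos': array([182.63832788, 597.26271222, 230.60331958]), 'tcp_rot': array([-3.14027365e+00, -6.33698097e-06,  2.84481509e+00]), 'contact_force': array([-0.2521623 , -0.25470726,  0.5570211 ]), 'wrist_torque': array([ 0.01143957, -0.04216141, -0.02238572]), 'grasp_force': 0.0, 'opening': 0.9999638727053379} 18.700000000000003
```

View pics/scene0.png

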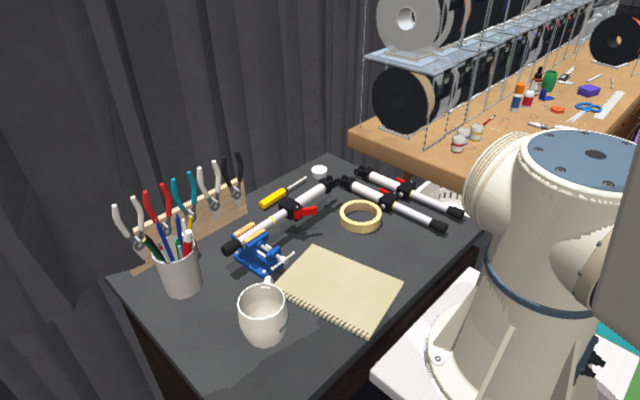

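View pics/top0.png

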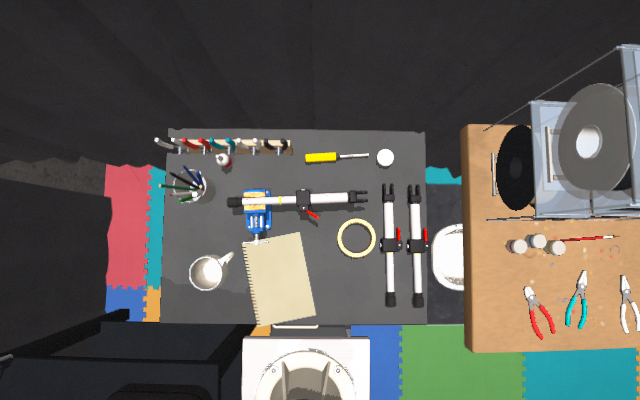

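The scene shows the vice with its leg at about (250,240)–(330,185) and the lever at (308,210). In the top view the leg runs from (235,202) to (365,197), the ring is near (281,200), the collar is near (303,200), and the red lever tip is at (317,217).

```bash
python3 - <<'E'
from h import *
f=grab('top'); im=f['pixels'][150:260,220:380]
cv2.imwrite('pics/c1.png',cv2.resize(im[:,:,::-1],None,fx=5,fy=5,interpolation=cv2.INTER_NEAREST))
g=grab('scene'); im2=g['pixels'][170:270,215:355]
cv2.imwrite('pics/c2.png',cv2.resize(im2[:,:,::-1],None,fx=5,fy=5,interpolation=cv2.INTER_NEAREST))
hsv=cv2.cvtColor(f['pixels'],cv2.COLOR_RGB2HSV)
def blobs(m,lo,hi):
    n,l,s,c=cv2.connectedComponentsWithStats(m.astype(np.uint8))
    for i in range(1,n):
        x,y,w,h,a=s[i]
        if a>=4 and 220<c[i][0]<380 and 150<c[i][1]<260: print(s[i],c[i].round(1))
H,S,V=[hsv[...,i].astype(int) for i in range(3)]
print('red');blobs(((H<6)|(H>174))&(S>150)&(V>80),0,0)
print('yel');blobs((H>20)&(H<34)&(S>110)&(V>120),0,0)
# tube bright columns: edges of leg
gray=f['pixels'].astype(int).max(2)
for c in (320,325,330,335,340,345): 
    col=gray[185:212,c]; print(c,col.tolist())
print('row axis'); 
for rr in (198,199,200,201): print(rr,gray[rr,270:318].tolist())
E
```

```text
red
[225 159   6   8  18] [228.4 163.7]
[306 210  13   9  42] [312.2 214.2]
yel
[305 152  31  10 266] [320.3 156.8]
[247 193  13   4  34] [253.5 194.4]
[262 193   3   3   5] [263.2 194. ]
[279 196   2   9  17] [279.5 199.8]
[249 205  13   5  39] [254.7 206.9]
[263 205   2   3   4] [263.5 206. ]
320 [110, 110, 110, 110, 110, 108, 110, 99, 166, 246, 254, 255, 255, 255, 255, 254, 246, 209, 116, 67, 68, 68, 69, 64, 66, 65, 64]
325 [109, 109, 108, 108, 110, 111, 109, 98, 220, 251, 254, 255, 255, 255, 254, 253, 240, 192, 106, 67, 67, 68, 69, 68, 68, 66, 100]
330 [110, 110, 108, 110, 109, 111, 110, 98, 227, 253, 255, 255, 255, 255, 254, 251, 235, 162, 90, 70, 69, 68, 66, 69, 68, 66, 100]
335 [108, 109, 109, 110, 110, 111, 99, 113, 238, 253, 255, 255, 255, 255, 254, 249, 227, 139, 76, 67, 67, 69, 67, 65, 65, 66, 98]
340 [108, 110, 111, 109, 107, 109, 98, 130, 242, 254, 255, 255, 255, 255, 254, 247, 218, 128, 71, 65, 67, 67, 66, 67, 67, 101, 108]
345 [110, 110, 108, 111, 110, 110, 99, 177, 248, 254, 255, 255, 255, 255, 253, 244, 203, 111, 66, 65, 67, 67, 67, 66, 69, 100, 109]
row axis
198 [25
[... 219 characters left out ...]
 255]
199 [254, 254, 254, 254, 254, 255, 255, 255, 255, 255, 253, 255, 255, 255, 255, 255, 255, 255, 255, 255, 255, 255, 255, 255, 255, 255, 115, 75, 84, 83, 83, 84, 85, 86, 83, 85, 84, 86, 89, 67, 178, 255, 255, 255, 255, 255, 255, 255]
200 [255, 255, 255, 255, 255, 255, 255, 255, 255, 255, 254, 254, 254, 254, 254, 254, 254, 254, 254, 254, 254, 254, 254, 254, 254, 253, 106, 75, 84, 86, 83, 87, 86, 84, 85, 83, 84, 85, 87, 68, 168, 254, 254, 254, 254, 254, 254, 254]
201 [254, 253, 254, 253, 253, 253, 253, 253, 253, 254, 254, 253, 252, 252, 251, 251, 251, 250, 250, 249, 249, 248, 247, 246, 246, 246, 95, 73, 81, 84, 85, 85, 86, 85, 84, 83, 84, 85, 85, 66, 138, 248, 249, 249, 248, 248, 247, 247]
```

View pics/c1.png

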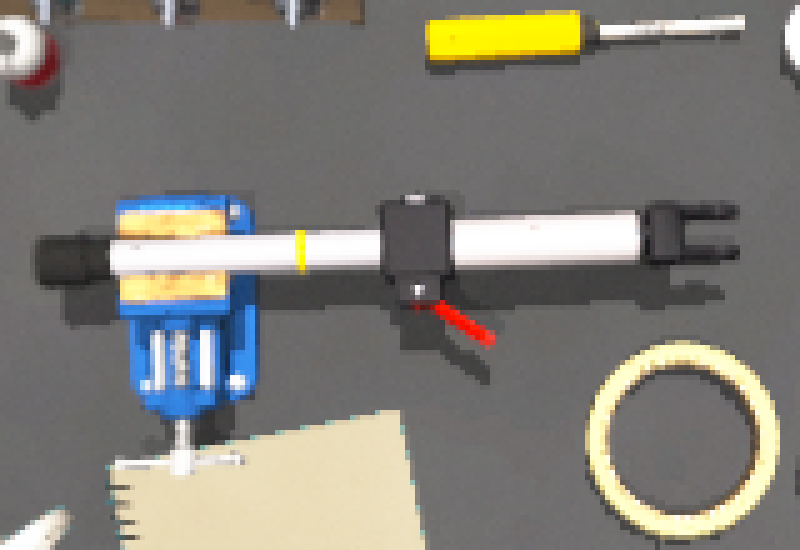

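View pics/c2.png

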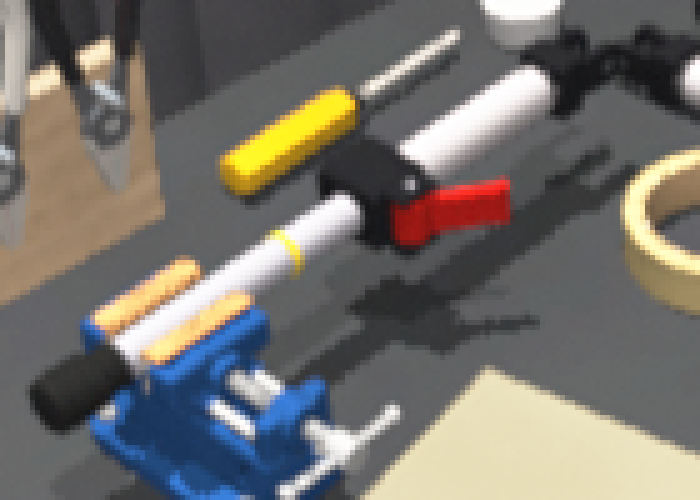

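The crops confirm it: ring at column 279.5, collar at columns 296–309.7, open lever from (304,208) to (318,218), and the axis tilted slightly to the right and upwards.

```bash
cat > m.py <<'E'
from h import *
def measure(f,v=True):
    g=f['pixels'].astype(int); mx=g.max(2).astype(float)
    hsv=cv2.cvtColor(f['pixels'],cv2.COLOR_RGB2HSV); H,S,V=[hsv[...,i].astype(int) for i in range(3)]
    # axis from tube columns: half-level edges
    P=[]
    for c in range(314,345,3):
        w=np.where(mx[185:215,c]>180)[0]; a,b=185+w[0],185+w[-1]
        lo=a-1+(180-mx[a-1,c])/(mx[a,c]-mx[a-1,c]); hi=b+(mx[b,c]-180)/(mx[b,c]-mx[b+1,c])
        P.append((c,(lo+hi)/2))
    A=onz(f,P,58.)
    Y=(H>20)&(H<34)&(S>60)&(V>120)&(S>0); Y[:, :270]=0;Y[:,292:]=0;Y[:192]=0;Y[210:]=0
    s=(S*Y)[197:203].sum(0); rc=(s*np.arange(640)).sum()/s.sum()
    return A,rc
E
python3 - <<'E'
from m import *
f=grab('top'); A,rc=measure(f)
p=np.polyfit(A[:,1],A[:,0],1); print('axis x = ',p, 'ring col',rc)
print(A[[0,-1]].round(1))
print('rod', onz(f,[(274,201),(290,200.5)],58).round(1))
print('ring',onz(f,[(rc,199.8)],68).round(1))
print('rim',onz(f,[(295.7,199.5)],74).round(1),'shoulder',onz(f,[(309.5,199.5)],74).round(1))
print('lever tip',onz(f,[(317.8,218)],68).round(1),'pin',onz(f,[(303.2,208)],70).round(1))
print('tube end',onz(f,[(347.5,197.5)],70).round(1),'lug end',onz(f,[(367.5,197)],66).round(1))
print('corner vice', onz(f,[(265,200)],64).round(1))
# scene check
g=grab('scene'); im=g['pixels']; hs=cv2.cvtColor(im,cv2.COLOR_RGB2HSV)
m=(hs[...,0]>20)&(hs[...,0]<34)&(hs[...,1]>110); m[:, :265]=0;m[:,280:]=0;m[:212]=0;m[228:]=0
ys,xs=np.where(m);print('scene ring px',xs.mean(),ys.mean(),xs.min(),xs.max(),ys.min(),ys.max())
E
```

```text
axis x =  [-1.17615980e-01  4.94643993e+02] ring col 279.60844947735194
[[489.5 -16.2  58. ]
 [503.6 -88.3  58. ]]
rod [[491.6  79.8  58. ]
 [493.2  41.4  58. ]]
ring [[493.8  65.3  68. ]]
rim [[494.3  26.8  74. ]] shoulder [[494.6  -5.7  74. ]]
lever tip [[451.4 -25.7  68. ]] pin [[474.6   9.1  70. ]]
tube end [[500.6 -95.8  70. ]] lug end [[ 502.7 -144.1   66. ]]
corner vice [[493.3 100.5  64. ]]
scene ring px 273.07142857142856 220.14285714285714 269 275 216 224
```

```bash
cat >> m.py <<'E'
from scipy.spatial.transform import Rotation as Ro
def plan(target,yaw,n,up=False):
    s=r.sense(); p=np.array(s['eef_pos']); R=Ro.from_euler('xyz',s['tcp_rot'])
    T=Ro.from_euler('xyz',[np.pi,0,yaw]); rv=(R.inv()*T).as_rotvec()/n
    step=(np.array(target)-p)/n
    for i in range(n):
        print((R.inv().apply(step)/40).round(2).tolist(),(np.degrees(rv)/6).round(2).tolist())
        R=R*Ro.from_rotvec(rv)
def st():
    s=r.sense(); print(round(s['clock'],2),s['eef_pos'].round(2),s['tcp_rot'].round(4),'F',s['contact_force'].round(1),'T',s['wrist_torque'].round(2),'open',round(s['opening']*85,1),'g',round(s['grasp_force'],1))
E
python3 - <<'E'
from m import *
f=grab('top'); g=f['pixels'].astype(int); mx=g.max(2).astype(float)
def edges(c,a,b,up):
    col=mx[a:b,c]; bg=(col[:3].mean(),col[-3:].mean()); pk=250
    out=[]
    w=np.where(col>180)[0];i,j=w[0],w[-1]
    t=140
    lo=i-1+np.clip((180-col[i-1])/(col[i]-col[i-1]),0,1); hi=j+np.clip((col[j]-180)/(col[j]-col[j+1]),0,1)
    return a+lo,a+hi
for nm,cs,zr in(('rod',range(270,294,3),9),('tube',range(314,345,4),12)):
    E=[edges(c,185,214,0) for c in cs]
    for k,s in((0,-1),(1,1)):
        Q=onz(f,[(c,e[k]) for c,e in zip(cs,E)],58); p=np.polyfit(Q[:,1],Q[:,0],1); print(nm,k,p.round(4),np.polyval(p,[70,30,-10,-50]).round(1))
cap=onz(f,[(236,201.7)],58); print('cap',cap.round(1),'lug',onz(f,[(364,195.9)],58).round(1))
g2=grab('scene'); 
for z,n in((58,'ax'),):
    # predicted pixels of rim/ring top in scene
    for P in([493.8,65.3,68],[494.3,26.8,74],[474.6,9.1,68]): print(P,proj(g2,P).round(1))
yaw=np.pi/2-0.05
plan([466,-20,150],yaw,18)
E
```

```text
Traceback (most recent call last):
IndexError: index 29 is out of bounds for axis 0 with size 29
```

```bash
python3 - <<'E'
from m import *
f=grab('top'); mx=f['pixels'].min(2).astype(float)
def edges(c,a=186,b=212):
    col=mx[a:b,c]; k=14
    i=k
    while col[i-1]>150:i-=1
    j=k
    while col[j+1]>150:j+=1
    return a+i-1+(150-col[i-1])/(col[i]-col[i-1]), a+j+(col[j]-150)/(col[j]-col[j+1])
for nm,cs in(('rod',range(271,294,3)),('tube',range(314,345,4))):
    cs=[c for c in cs if not 277<c<283]
    E=[edges(c) for c in cs]
    for k in(0,1):
        Q=onz(f,[(c,e[k]) for c,e in zip(cs,E)],58); p=np.polyfit(Q[:,1],Q[:,0],1); print(nm,k,p.round(4),np.polyval(p,[70,30,-10,-50]).round(1))
print('cap',onz(f,[(236,201.7)],58).round(1),'lug',onz(f,[(364,195.9)],58).round(1))
g2=grab('scene'); 
for P in([493.8,65.3,68],[494.3,26.8,74],[474.6,9.1,68]): print(P,proj(g2,P).round(1))
plan([466,-20,150],np.pi/2-0.05,18)
E
```

```text
rod 0 [-6.330000e-02  5.081106e+02] [503.7 506.2 508.7 511.3]
rod 1 [-5.650000e-02  4.901225e+02] [486.2 488.4 490.7 492.9]
tube 0 [-4.940000e-02  5.106245e+02] [507.2 509.1 511.1 513.1]
tube 1 [-5.320000e-02  4.874432e+02] [483.7 485.8 488.  490.1]
cap [[489.1 170.8  58. ]] lug [[ 506.  -136.7   58. ]]
[493.8, 65.3, 68] [[270.3 216.6]]
[494.3, 26.8, 74] [[283.7 206.2]]
[474.6, 9.1, 68] [[296.2 208.6]]
[-0.63, -0.71, 0.11] [-0.0, 0.0, 0.7]
[-0.68, -0.66, 0.11] [-0.0, 0.0, 0.7]
[-0.72, -0.61, 0.11] [-0.0, 0.0, 0.7]
[-0.77, -0.55, 0.11] [-0.0, 0.0, 0.7]
[-0.8, -0.49, 0.11] [-0.0, 0.0, 0.7]
[-0.84, -0.43, 0.11] [-0.0, 0.0, 0.7]
[-0.87, -0.37, 0.11] [-0.0, 0.0, 0.7]
[-0.89, -0.31, 0.11] [-0.0, 0.0, 0.7]
[-0.91, -0.24, 0.11] [-0.0, 0.0, 0.7]
[-0.93, -0.17, 0.11] [-0.0, 0.0, 0.7]
[-0.94, -0.1, 0.11] [-0.0, 0.0, 0.7]
[-0.94, -0.03, 0.11] [-0.0, 0.0, 0.7]
[-0.94, 0.04, 0.11] [-0.0, 0.0, 0.7]
[-0.94, 0.11, 0.11] [-0.0, 0.0, 0.7]
[-0.93, 0.17, 0.11] [-0.0, 0.0, 0.7]
[-0.91, 0.24, 0.11] [-0.0, 0.0, 0.7]
[-0.89, 0.31, 0.11] [-0.0, 0.0, 0.7]
[-0.87, 0.37, 0.11] [-0.0, 0.0, 0.7]
```

>>> {"name": "play_rows", "arguments": {
  "rows": [
    {"dp":[-0.64,-0.7,0.1],"turn":[0,0,0.65],"fingers":0},
    {"dp":[-0.68,-0.65,0.1],"turn":[0,0,0.65],"fingers":0},
    {"dp":[-0.72,-0.6,0.1],"turn":[0,0,0.65],"fingers":0},
    {"dp":[-0.76,-0.55,0.1],"turn":[0,0,0.65],"fingers":0},
    {"dp":[-0.8,-0.5,0.1],"turn":[0,0,0.65],"fingers":0}
  ]
}}

```text
clock: 0.87
eef_pos: [263.9, 426.1, 211.2]
tcp_rot: [3.141, 0.0, 2.502]
contact_force: [0.1, -0.3, -0.3]
opening: 1.001
grasp_force: 0.0
```

>>> {"name": "play_rows", "arguments": {
  "rows": [
    {"dp":[-0.83,-0.44,0.1],"turn":[0,0,0.65],"fingers":0},
    {"dp":[-0.86,-0.38,0.1],"turn":[0,0,0.65],"fingers":0},
    {"dp":[-0.88,-0.33,0.1],"turn":[0,0,0.65],"fingers":0},
    {"dp":[-0.9,-0.27,0.1],"turn":[0,0,0.65],"fingers":0},
    {"dp":[-0.92,-0.2,0.1],"turn":[0,0,0.65],"fingers":0}
  ]
}}

```text
clock: 1.28
eef_pos: [344.7, 256.2, 191.4]
tcp_rot: [3.141, -0.0, 2.161]
contact_force: [0.4, 0.8, -0.1]
opening: 0.999
grasp_force: 0.0
```

```bash
python3 - <<'E'
from m import *
st(); plan([471.5,-23.5,150],np.pi/2+0.053,9)
E
```

```text
1.28 [344.73 256.18 191.4 ] [ 3.1408 -0.      2.1611] F [ 0.4  0.8 -0.1] T [ 0.01 -0.06  0.04] open 84.9 g 0.0
[-0.84, -0.14, 0.11] [0.0, -0.0, 0.57]
[-0.85, -0.09, 0.11] [0.0, -0.0, 0.57]
[-0.85, -0.04, 0.11] [0.0, -0.0, 0.57]
[-0.85, 0.01, 0.11] [0.0, -0.0, 0.57]
[-0.85, 0.06, 0.11] [0.0, -0.0, 0.57]
[-0.85, 0.11, 0.11] [0.0, -0.0, 0.57]
[-0.84, 0.16, 0.11] [0.0, -0.0, 0.57]
[-0.83, 0.21, 0.11] [0.0, -0.0, 0.57]
[-0.81, 0.26, 0.11] [0.0, -0.0, 0.57]
```

>>> {"name": "play_rows", "arguments": {
  "rows": [
    {"dp":[-0.84,-0.14,0.1],"turn":[0,0,0.57],"fingers":0},
    {"dp":[-0.85,-0.09,0.1],"turn":[0,0,0.57],"fingers":0},
    {"dp":[-0.85,-0.04,0.1],"turn":[0,0,0.57],"fingers":0},
    {"dp":[-0.85,0.01,0.1],"turn":[0,0,0.57],"fingers":0},
    {"dp":[-0.85,0.06,0.1],"turn":[0,0,0.57],"fingers":0}
  ]
}}

```text
clock: 1.7
eef_pos: [415.4, 101.1, 171.4]
tcp_rot: [3.141, 0.0, 1.863]
contact_force: [0.6, 0.4, -0.2]
opening: 0.997
grasp_force: 0.0
```

>>> {"name": "play_rows", "arguments": {
  "rows": [
    {"dp":[-0.85,0.11,0.1],"turn":[0,0,0.5],"fingers":0},
    {"dp":[-0.84,0.16,0.1],"turn":[0,0,0.4],"fingers":0},
    {"dp":[-0.6,0.2,0.1],"turn":[0,0,0.3],"fingers":0},
    {"dp":[0,0,0],"turn":[0,0,0],"fingers":0},
    {"dp":[0,0,0],"turn":[0,0,0],"fingers":0}
  ]
}}

```text
clock: 2.12
eef_pos: [456.1, 17.4, 159.1]
tcp_rot: [-3.141, -0.0, 1.737]
contact_force: [-0.5, 0.3, -1.4]
opening: 1.003
grasp_force: 0.0
```

```bash
python3 - <<'E'
from m import *
st(); plan([471.5,-23.5,90],np.pi/2+0.053,4); f=grab('top'); cv2.imwrite('pics/c3.png',cv2.resize(f['pixels'][150:260,220:380,::-1],None,fx=5,fy=5,interpolation=0))
E
```

```text
2.12 [456.12  17.44 159.14] [-3.1413e+00 -2.0000e-04  1.7375e+00] F [-0.5  0.3 -1.4] T [ 0.03  0.02 -0.  ] open 85.2 g 0.0
[-0.27, 0.05, 0.43] [-0.0, -0.0, 0.27]
[-0.27, 0.06, 0.43] [-0.0, -0.0, 0.27]
[-0.26, 0.07, 0.43] [-0.0, -0.0, 0.27]
[-0.26, 0.08, 0.43] [-0.0, -0.0, 0.27]
```

>>> {"name": "play_rows", "arguments": {
  "rows": [
    {"dp":[-0.27,0.05,0.2],"turn":[0,0,0.27],"fingers":0},
    {"dp":[-0.27,0.06,0.3],"turn":[0,0,0.27],"fingers":0},
    {"dp":[-0.26,0.07,0.3],"turn":[0,0,0.27],"fingers":0},
    {"dp":[-0.26,0.08,0.3],"turn":[0,0,0.27],"fingers":0},
    {"dp":[0,0,0],"turn":[0,0,0],"fingers":0}
  ]
}}

```text
clock: 2.58
eef_pos: [470.8, -22.8, 113.4]
tcp_rot: [-3.139, 0.0, 1.626]
contact_force: [-0.7, -0.4, 0.3]
opening: 1.0
grasp_force: 0.0
```

```bash
python3 - <<'E'
from m import *
st(); plan([471.5,-23.5,32],np.pi/2+0.053,5); f=grab('scene'); cv2.imwrite('pics/c4.png',cv2.resize(f['pixels'][100:260,215:375,::-1],None,fx=4,fy=4,interpolation=0)[:600])
E
```

```text
2.58 [470.77 -22.79 113.4 ] [-3.1393e+00  1.0000e-04  1.6257e+00] F [-0.7 -0.4  0.3] T [-0.03 -0.    0.03] open 85.0 g 0.0
[-0.0, 0.0, 0.41] [-0.0, 0.0, 0.0]
[-0.0, 0.0, 0.41] [-0.0, 0.0, 0.0]
[-0.0, 0.0, 0.41] [-0.0, 0.0, 0.0]
[-0.0, 0.0, 0.41] [-0.0, 0.0, 0.0]
[-0.0, 0.0, 0.41] [-0.0, 0.0, 0.0]
```

View pics/c4.png

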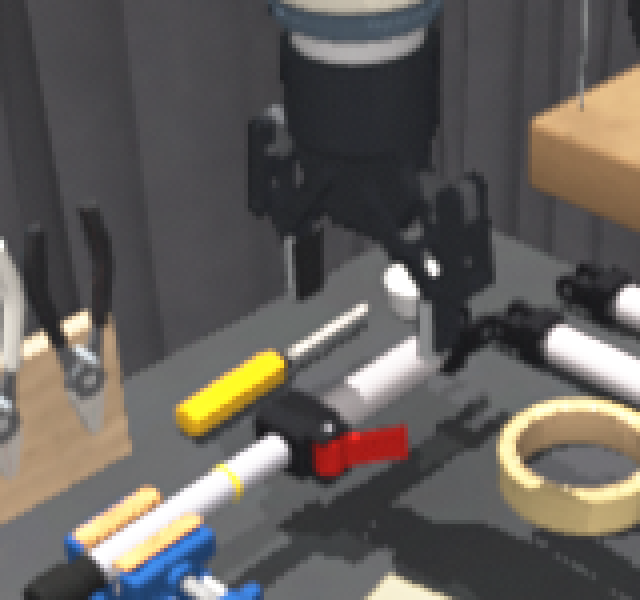

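The gripper stands over the leg behind the collar. The fingers straddle tube and lever, ring at (230,480) and collar at (300,435) in the crop. Descending.

>>> {"name": "play_rows", "arguments": {
  "rows": [
    {"dp":[0,0,0.4],"turn":[0,0,0],"fingers":0},
    {"dp":[0,0,0.4],"turn":[0,0,0],"fingers":0},
    {"dp":[0,0,0.2],"turn":[0,0,0],"fingers":0},
    {"dp":[0,0,0],"turn":[0,0,0],"fingers":0}
  ]
}}

```text
clock: 2.97
eef_pos: [470.4, -21.6, 74.3]
tcp_rot: [-3.139, -0.0, 1.628]
contact_force: [0.5, 0.2, 0.8]
opening: 0.999
grasp_force: 0.0
```

>>> {"name": "play_rows", "arguments": {
  "rows": [
    {"dp":[0,0,0.3],"turn":[0,0,0],"fingers":0},
    {"dp":[0,0,0.3],"turn":[0,0,0],"fingers":0},
    {"dp":[0,0,0.3],"turn":[0,0,0],"fingers":0},
    {"dp":[0,0,0.13],"turn":[0,0,0],"fingers":0},
    {"dp":[0,0,0],"turn":[0,0,0],"fingers":0}
  ]
}}

```text
clock: 3.38
eef_pos: [471.2, -22.1, 33.9]
tcp_rot: [-3.14, -0.0, 1.627]
contact_force: [0.4, -0.3, 1.1]
opening: 1.001
grasp_force: 0.0
```

```bash
python3 - <<'E'
from m import *
st(); f=grab('scene'); a=f['pixels'][150:260,225:345,::-1]; g=grab('top')['pixels'][150:260,220:380,::-1]
A=cv2.resize(a,None,fx=3.3,fy=3.3,interpolation=0);B=cv2.resize(g,(396,int(110*396/160)),interpolation=0)
h=max(len(A),len(B)); A=np.pad(A,((0,h-len(A)),(0,0),(0,0)));B=np.pad(B,((0,h-len(B)),(0,0),(0,0)))
cv2.imwrite('pics/c5.png',np.hstack([A,B]))
E
```

```text
3.38 [471.16 -22.05  33.88] [-3.1405e+00 -1.0000e-04  1.6275e+00] F [ 0.4 -0.3  1.1] T [-0.06  0.01 -0.05] open 85.1 g 0.0
```

View pics/c5.png

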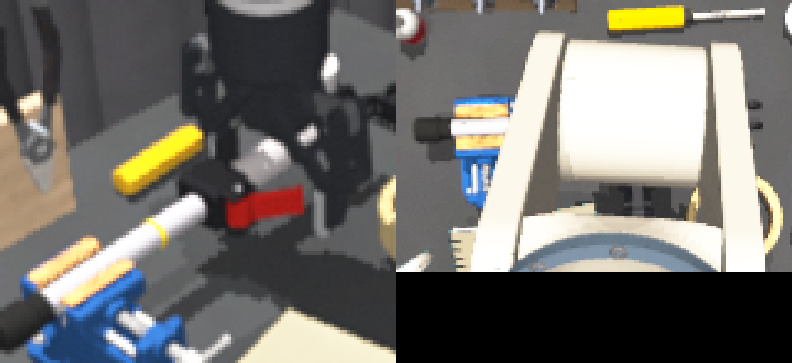

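The fingers straddle the tube and lever cleanly (left panel: collar at (205,190), ring at (157,232)). The arm hides the leg in the top view, so the scene camera guides from here. Next I push until contact.

>>> {"name": "play_rows", "arguments": {
  "rows": [
    {"dp":[0.05,0,0],"turn":[0,0,0],"fingers":0},
    {"dp":[0,0,0],"turn":[0,0,0],"fingers":0}
  ]
}}

```text
clock: 3.65
eef_pos: [472.0, -20.2, 34.8]
tcp_rot: [3.14, 0.0, 1.627]
contact_force: [-0.7, 0.2, -0.3]
opening: 0.998
grasp_force: 0.0
```

>>> {"name": "play_rows", "arguments": {
  "rows": [
    {"dp":[0.05,0,0],"turn":[0,0,0],"fingers":0},
    {"dp":[0,0,0],"turn":[0,0,0],"fingers":0}
  ]
}}

```text
clock: 3.82
eef_pos: [472.0, -18.4, 34.7]
tcp_rot: [3.14, 0.0, 1.627]
contact_force: [0.2, -3.3, 3.0]
opening: 0.996
grasp_force: 1.7
```

>>> {"name": "play_rows", "arguments": {
  "rows": [
    {"dp":[0.05,0,0],"turn":[0,0,0],"fingers":0},
    {"dp":[0,0,0],"turn":[0,0,0],"fingers":0}
  ]
}}

```text
clock: 3.98
eef_pos: [471.9, -16.3, 34.5]
tcp_rot: [3.14, 0.0, 1.627]
contact_force: [0.3, -3.6, 2.3]
opening: 1.001
grasp_force: 1.7
```

>>> {"name": "play_rows", "arguments": {
  "rows": [
    {"dp":[0.05,0,0],"turn":[0,0,0],"fingers":0},
    {"dp":[0,0,0],"turn":[0,0,0],"fingers":0}
  ]
}}

```text
clock: 4.15
eef_pos: [471.6, -14.2, 34.3]
tcp_rot: [3.141, 0.0, 1.627]
contact_force: [2.2, -3.8, 2.6]
opening: 1.004
grasp_force: 1.8
```

>>> {"name": "play_rows", "arguments": {
  "rows": [
    {"dp":[0.16,0,0],"turn":[0,0,0],"fingers":0},
    {"dp":[0.16,0,0],"turn":[0,0,0],"fingers":0},
    {"dp":[0.16,0,0],"turn":[0,0,0],"fingers":0},
    {"dp":[0.16,0,0],"turn":[0,0,0],"fingers":0},
    {"dp":[0,0,0],"turn":[0,0,0],"fingers":0}
  ]
}}

```text
clock: 4.57
eef_pos: [470.2, 11.8, 34.2]
tcp_rot: [3.141, 0.0, 1.627]
contact_force: [3.1, -4.1, 3.2]
opening: 1.0
grasp_force: 2.5
```

```bash
python3 - <<'E'
from m import *
st(); f=grab('scene'); np.save('s1.npy',f['pixels'])
a=f['pixels'][180:255,235:335,::-1]; cv2.imwrite('pics/c6.png',cv2.resize(a,None,fx=8,fy=8,interpolation=0))
# sample along top line of rod (z=67.5, axis x=498.9-.053y): brightness vs y
for z in (66.5,):
  ys=np.arange(85,20,-1.); P=np.c_[498.7-.0525*ys-5,ys,np.full(len(ys),z)]
  uv=proj(f,P).astype(np.float32); s=cv2.remap(f['pixels'],uv[:,0][None],uv[:,1][None],cv2.INTER_LINEAR)[0]
  for y,c,u in zip(ys,s,uv): print(int(y),c.tolist(),u.round(1).tolist())
E
```

```text
4.57 [470.23  11.76  34.24] [3.1405e+00 1.0000e-04 1.6273e+00] F [ 3.1 -4.1  3.2] T [-0.64 -0.52 -0.27] open 85.0 g 2.5
85 [255, 254, 255] [264.5, 222.39999389648438]
84 [255, 254, 255] [264.8999938964844, 222.10000610351562]
83 [255, 254, 255] [265.20001220703125, 221.89999389648438]
82 [255, 254, 255] [265.6000061035156, 221.6999969482422]
81 [255, 255, 255] [266.0, 221.5]
80 [254, 254, 254] [266.29998779296875, 221.1999969482422]
79 [254, 254, 254] [266.70001220703125, 221.0]
78 [254, 254, 254] [267.0, 220.8000030517578]
77 [254, 254, 254] [267.3999938964844, 220.5]
76 [255, 254, 255] [267.70001220703125, 220.3000030517578]
75 [255, 255, 255] [268.1000061035156, 220.10000610351562]
74 [255, 255, 255] [268.3999938964844, 219.8000030517578]
73 [255, 255, 255] [268.79998779296875, 219.60000610351562]
72 [254, 254, 255] [269.1000061035156, 219.39999389648438]
71 [254, 254, 255] [269.5, 219.1999969482422]
70 [254, 254, 255] [269.79998779296875, 218.89999389648438]
69 [254, 254, 253] [270.20001220703125, 218.6999969482422]
68 [255, 254, 245] [270.5, 218.5]
67 [255, 255, 232] [270.899993
[... 1701 characters left out ...]
34 [48, 48, 51] [282.20001220703125, 210.89999389648438]
33 [49, 48, 51] [282.5, 210.6999969482422]
32 [49, 48, 51] [282.8999938964844, 210.5]
31 [48, 47, 50] [283.20001220703125, 210.3000030517578]
30 [47, 46, 50] [283.5, 210.10000610351562]
29 [47, 46, 51] [283.79998779296875, 209.89999389648438]
28 [46, 45, 49] [284.20001220703125, 209.60000610351562]
27 [44, 42, 46] [284.5, 209.39999389648438]
26 [40, 39, 42] [284.79998779296875, 209.1999969482422]
25 [36, 36, 38] [285.20001220703125, 209.0]
24 [41, 40, 43] [285.5, 208.8000030517578]
23 [49, 48, 51] [285.79998779296875, 208.60000610351562]
22 [62, 60, 63] [286.20001220703125, 208.39999389648438]
21 [83, 80, 82] [286.5, 208.1999969482422]
```

View pics/c6.png

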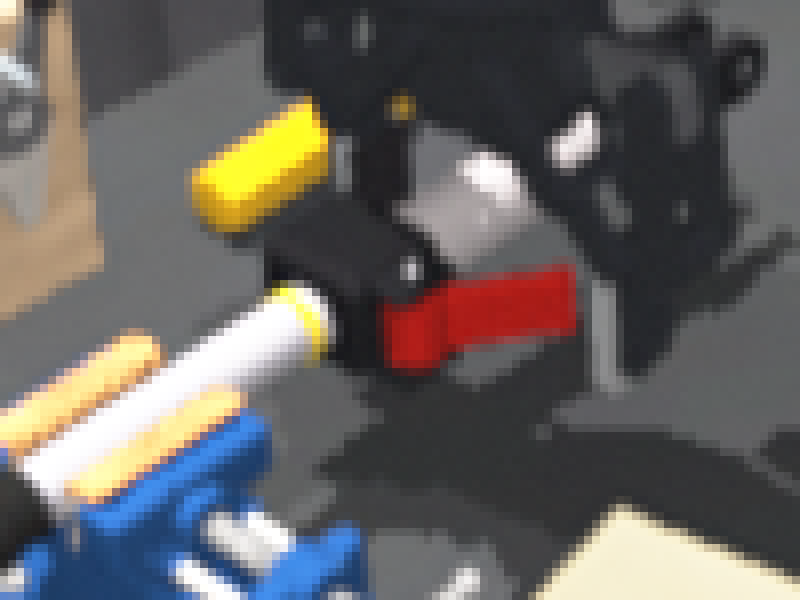

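In the scene the rim is at column 274.0 and the ring at column 271.8, a gap of about 7.1 mm, which agrees with the contact-based estimate of 7.5 mm. The far finger sits behind the shoulder and the lever is inside the near finger. I push the rest.

>>> {"name": "play_rows", "arguments": {
  "rows": [
    {"dp":[0.09,0,0],"turn":[0,0,0],"fingers":0},
    {"dp":[0.09,0,0],"turn":[0,0,0],"fingers":0},
    {"dp":[0,0,0],"turn":[0,0,0],"fingers":0}
  ],
  "force": 40
}}

```text
clock: 4.87
eef_pos: [469.9, 18.4, 34.2]
tcp_rot: [3.14, 0.0, 1.627]
contact_force: [3.2, -5.4, 3.5]
opening: 1.001
grasp_force: 2.8
```

>>> {"name": "play_rows", "arguments": {
  "rows": [
    {"dp":[0,0.1,0],"turn":[0,0,0],"fingers":0.094},
    {"dp":[0,0.1,0],"turn":[0,0,0],"fingers":0.188},
    {"dp":[0,0,0],"turn":[0,0,0],"fingers":0.188}
  ],
  "force": 40
}}

```text
clock: 5.12
eef_pos: [477.3, 18.5, 34.0]
tcp_rot: [-3.141, 0.0, 1.627]
contact_force: [1.4, -5.4, 3.5]
opening: 0.81
grasp_force: 2.7
```

```bash
cat >> m.py <<'E'
def gap():
  f=grab('scene'); 
  ys=np.arange(85,40,-.5); P=np.c_[498.9-.0525*ys-5,ys,np.full(len(ys),66.5)]
  uv=proj(f,P).astype(np.float32); s=cv2.remap(f['pixels'],uv[:,0][None],uv[:,1][None],cv2.INTER_LINEAR)[0].astype(float)
  g=s[:,0]; i=np.where(g<150)[0][0]; e=ys[i-1]-.5*(g[i-1]-150)/(g[i-1]-g[i])
  print('rim(read)',round(e,2),'true~',round(e-.55,2),[(y,int(c[0]),int(c[2])) for y,c in zip(ys,s) if 58<y<70])
  return f
E
python3 - <<'E'
from m import *
st(); gap()
E
```

```text
5.12 [477.29  18.47  33.96] [-3.1409e+00  3.0000e-04  1.6272e+00] F [ 1.4 -5.4  3.5] T [-0.79 -0.35 -0.24] open 68.9 g 2.7
rim(read) 62.68 true~ 62.13 [(np.float64(69.5), 255, 255), (np.float64(69.0), 255, 254), (np.float64(68.5), 255, 251), (np.float64(68.0), 255, 247), (np.float64(67.5), 255, 241), (np.float64(67.0), 255, 235), (np.float64(66.5), 255, 228), (np.float64(66.0), 254, 199), (np.float64(65.5), 248, 161), (np.float64(65.0), 239, 129), (np.float64(64.5), 227, 100), (np.float64(64.0), 212, 74), (np.float64(63.5), 190, 54), (np.float64(63.0), 168, 47), (np.float64(62.5), 140, 40), (np.float64(62.0), 114, 37), (np.float64(61.5), 89, 36), (np.float64(61.0), 68, 38), (np.float64(60.5), 59, 40), (np.float64(60.0), 53, 43), (np.float64(59.5), 49, 45), (np.float64(59.0), 47, 47), (np.float64(58.5), 46, 49)]
```

```bash
cat >> m.py <<'E'
def lines(px,f,rr,mode):
  out=[]
  for a in np.radians(np.arange(-15,66,8)):   # angle from up towards robot (-x)
    ys=np.arange(85,40,-.25); P=np.c_[499.0-.0525*ys-rr*np.sin(a),ys,np.full(len(ys),58+rr*np.cos(a))]
    uv=proj(f,P).astype(np.float32); s=cv2.remap(px,uv[:,0][None],uv[:,1][None],cv2.INTER_CUBIC)[0].astype(float)
    if mode=='rim':
      g=s[:,0]; top=np.median(g[:40]); t=(top+45)/2; i=np.where(g<t)[0][0]; out.append(ys[i-1]-.25*(g[i-1]-t)/(g[i-1]-g[i]))
    else:
      w=np.clip(s[:,0]-s[:,2]-15,0,None)*(ys>59); out.append((w*ys).sum()/w.sum())
  return np.array(out)
def gap2(save=None):
  f=grab('scene'); p1=np.load('s1.npy')
  ring=lines(p1,f,10,'ring'); r1=lines(p1,f,9,'rim'); r2=lines(f['pixels'],f,10,'rim'); r9=lines(f['pixels'],f,9,'rim')
  for n,v in(('ring',ring),('rim1',r1),('rim now r10',r2),('r9',r9)): print(n,v.round(1),np.median(v).round(2),v.mean().round(2))
  return f
E
python3 - <<'E'
from m import *
gap2()
E
```

```text
ring [65.1 65.5 65.4 64.7 64.7 64.8 64.4 64.4 64.  63.7 63.4] 64.67 64.55
rim1 [58.6 58.8 58.6 58.1 57.7 57.5 57.2 57.  56.8 56.7 56.6] 57.47 57.6
rim now r10 [74.7 62.5 63.1 63.3 63.1 63.  62.6 62.3 62.  62.1 62.2] 62.63 63.71
r9 [61.6 62.2 62.6 62.6 62.4 62.3 62.  61.7 61.5 61.5 61.5] 62.02 62.0
```

>>> {"name": "play_rows", "arguments": {
  "rows": [
    {"dp":[0.03,0,0],"turn":[0,0,0],"fingers":0.188},
    {"dp":[0,0,0],"turn":[0,0,0],"fingers":0.188},
    {"dp":[0,0,0],"turn":[0,0,0],"fingers":0.188}
  ]
}}

```text
clock: 5.47
eef_pos: [477.2, 19.6, 34.0]
tcp_rot: [-3.142, 0.0, 1.627]
contact_force: [2.8, -5.1, 1.3]
opening: 0.811
grasp_force: 2.8
```

```bash
python3 - <<'E'
from m import *
st(); f=gap2(); cv2.imwrite('pics/c7.png',cv2.resize(f['pixels'][190:240,250:317,::-1],None,fx=12,fy=12,interpolation=0)[:600,:800])
E
```

```text
5.47 [477.24  19.63  33.98] [-3.1416e+00  3.0000e-04  1.6270e+00] F [ 2.8 -5.1  1.3] T [-0.78 -0.37 -0.23] open 68.9 g 2.8
ring [65.1 65.5 65.4 64.7 64.7 64.8 64.4 64.4 64.  63.7 63.4] 64.67 64.55
rim1 [58.6 58.8 58.6 58.1 57.7 57.5 57.2 57.  56.8 56.7 56.6] 57.47 57.6
rim now r10 [74.9 65.6 65.6 65.5 65.1 64.9 64.9 64.8 64.1 63.6 63.5] 64.91 65.69
r9 [64.7 64.8 64.8 64.6 64.3 64.3 64.3 64.2 63.6 63.1 63. ] 64.32 64.15
```

View pics/c7.png

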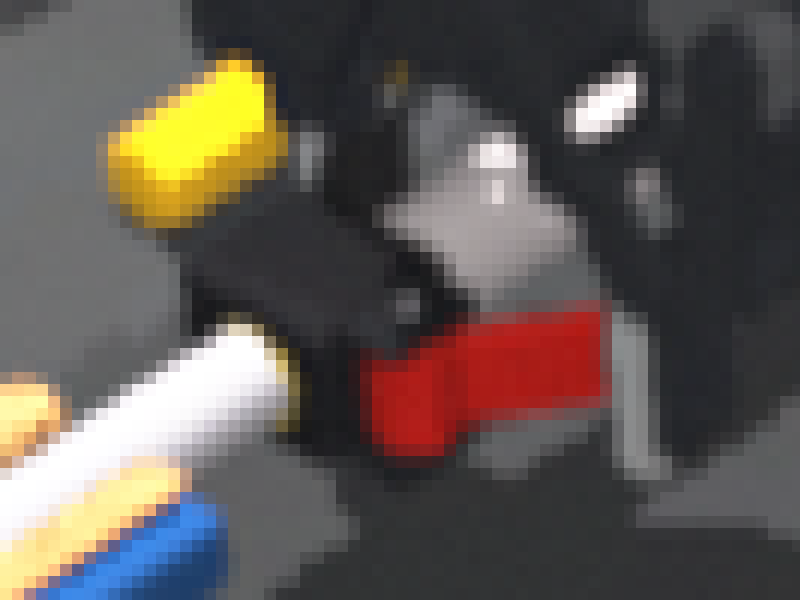

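A thin strip of ring remains at the rim (287,380 in the crop), and the measured rim is on the ring's middle within about 0.2 mm. The near finger is just outside the lever tip. I now close the lever slowly, with the arm moving so the far finger stays by the tube.

>>> {"name": "play_rows", "arguments": {
  "rows": [
    {"dp":[0,0.045,0],"turn":[0,0,0],"fingers":0.233},
    {"dp":[0,0.045,0],"turn":[0,0,0],"fingers":0.278},
    {"dp":[0,0,0],"turn":[0,0,0],"fingers":0.278}
  ]
}}

```text
clock: 5.77
eef_pos: [479.4, 19.7, 33.6]
tcp_rot: [-3.139, 0.0, 1.627]
contact_force: [-1.5, -5.6, 3.0]
opening: 0.719
grasp_force: 3.0
```

>>> {"name": "play_rows", "arguments": {
  "rows": [
    {"dp":[0,0.045,0],"turn":[0,0,0],"fingers":0.323},
    {"dp":[0,0.045,0],"turn":[0,0,0],"fingers":0.368},
    {"dp":[0,0,0],"turn":[0,0,0],"fingers":0.368}
  ]
}}

```text
clock: 6.02
eef_pos: [482.0, 19.6, 33.4]
tcp_rot: [-3.137, 0.001, 1.628]
contact_force: [-2.6, -7.4, 4.1]
opening: 0.634
grasp_force: 4.3
```

>>> {"name": "play_rows", "arguments": {
  "rows": [
    {"dp":[0.01,0,0],"turn":[0,0,0],"fingers":0.368},
    {"dp":[0,0,0],"turn":[0,0,0],"fingers":0.368},
    {"dp":[0,0,0],"turn":[0,0,0],"fingers":0.368}
  ]
}}

```text
clock: 6.27
eef_pos: [482.0, 19.9, 33.4]
tcp_rot: [-3.137, 0.001, 1.627]
contact_force: [-3.5, -8.2, 2.1]
opening: 0.63
grasp_force: 4.9
```

```bash
python3 - <<'E'
from m import *
st(); f=gap2(); cv2.imwrite('pics/c8.png',cv2.resize(f['pixels'][190:240,250:317,::-1],None,fx=12,fy=12,interpolation=0)[:600,:800])
E
```

```text
6.27 [482.    19.93  33.42] [-3.1370e+00  8.0000e-04  1.6275e+00] F [-3.5 -8.2  2.1] T [-1.3   0.45 -0.15] open 53.5 g 4.9
ring [65.1 65.5 65.4 64.7 64.7 64.8 64.4 64.4 64.  63.7 63.4] 64.67 64.55
rim1 [58.6 58.8 58.6 58.1 57.7 57.5 57.2 57.  56.8 56.7 56.6] 57.47 57.6
rim now r10 [74.9 65.6 65.6 65.5 65.1 64.9 64.9 64.8 64.1 63.6 63.5] 64.92 65.69
r9 [64.7 64.8 64.8 64.6 64.3 64.3 64.3 64.2 63.6 63.  62.9] 64.33 64.16
```

View pics/c8.png

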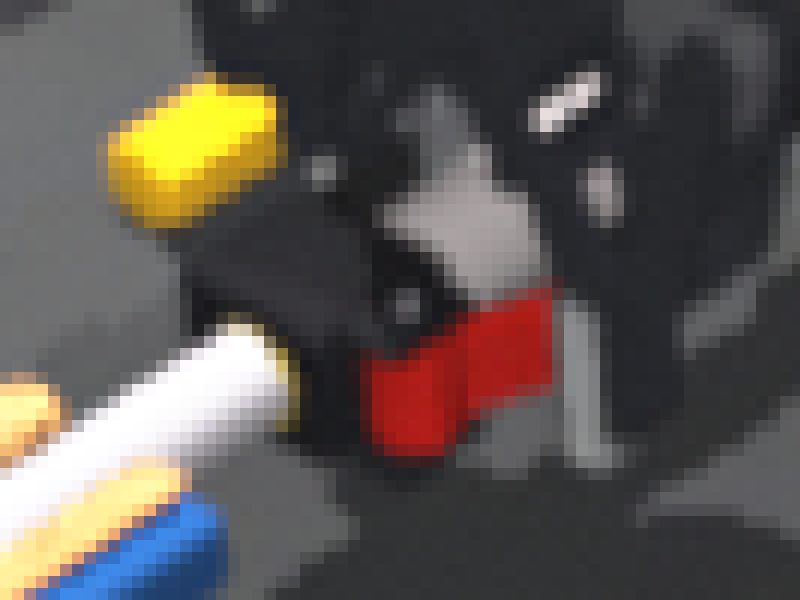

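The rim hasn't moved (thin ring strip still at (287,380)) and the near finger is pressing the lever tip at (550,350). I continue closing slowly.

>>> {"name": "play_rows", "arguments": {
  "rows": [
    {"dp":[0,0.035,0],"turn":[0,0,0],"fingers":0.4},
    {"dp":[0.005,0.035,0],"turn":[0,0,0],"fingers":0.43},
    {"dp":[0,0,0],"turn":[0,0,0],"fingers":0.43}
  ]
}}

```text
clock: 6.57
eef_pos: [484.0, 19.9, 33.4]
tcp_rot: [-3.135, 0.001, 1.628]
contact_force: [-7.3, -12.2, 7.1]
opening: 0.568
grasp_force: 6.2
```

>>> {"name": "play_rows", "arguments": {
  "rows": [
    {"dp":[0.005,0.035,0],"turn":[0,0,0],"fingers":0.46},
    {"dp":[0,0.035,0],"turn":[0,0,0],"fingers":0.49},
    {"dp":[0,0,0],"turn":[0,0,0],"fingers":0.49}
  ]
}}

```text
clock: 6.82
eef_pos: [486.8, 20.4, 33.3]
tcp_rot: [-3.135, 0.001, 1.627]
contact_force: [-6.1, -9.9, 6.1]
opening: 0.507
grasp_force: 5.8
```

```bash
python3 - <<'E'
from m import *
st(); f=gap2()
E
```

```text
6.82 [486.79  20.4   33.33] [-3.1353e+00  9.0000e-04  1.6274e+00] F [-6.1 -9.9  6.1] T [-1.53  0.78 -0.2 ] open 43.1 g 5.8
ring [65.1 65.5 65.4 64.7 64.7 64.8 64.4 64.4 64.  63.7 63.4] 64.67 64.55
rim1 [58.6 58.8 58.6 58.1 57.7 57.5 57.2 57.  56.8 56.7 56.6] 57.47 57.6
rim now r10 [75.  65.6 65.6 65.5 65.1 65.  65.  65.  64.8 64.7 64.7] 65.0 66.0
r9 [64.7 64.8 64.8 64.6 64.4 64.4 64.4 64.4 64.3 64.1 64.2] 64.42 64.47
```

>>> {"name": "play_rows", "arguments": {
  "rows": [
    {"dp":[0,0.03,0],"turn":[0,0,0],"fingers":0.52},
    {"dp":[0,0.03,0],"turn":[0,0,0],"fingers":0.55},
    {"dp":[0,0,0],"turn":[0,0,0],"fingers":0.57},
    {"dp":[0,0,0],"turn":[0,0,0],"fingers":0.6}
  ]
}}

```text
clock: 7.2
eef_pos: [488.0, 20.8, 33.7]
tcp_rot: [-3.133, 0.001, 1.628]
contact_force: [-11.2, -8.1, 17.9]
opening: 0.426
grasp_force: 39.1
```

```bash
python3 - <<'E'
from m import *
st(); f=gap2(); cv2.imwrite('pics/c9.png',cv2.resize(f['pixels'][190:240,250:317,::-1],None,fx=12,fy=12,interpolation=0)[:600,:800])
E
```

```text
7.2 [488.02  20.77  33.68] [-3.1332e+00  7.0000e-04  1.6280e+00] F [-11.2  -8.1  17.9] T [-1.05  1.68  0.15] open 36.2 g 39.1
ring [65.1 65.5 65.4 64.7 64.7 64.8 64.4 64.4 64.  63.7 63.4] 64.67 64.55
rim1 [58.6 58.8 58.6 58.1 57.7 57.5 57.2 57.  56.8 56.7 56.6] 57.47 57.6
rim now r10 [75.1 67.  66.5 66.1 66.  66.  65.9 65.6 65.5 65.4 65.3] 65.96 66.77
r9 [66.1 65.8 65.5 65.4 65.3 65.4 65.3 65.1 65.  64.9 64.7] 65.34 65.32
```

View pics/c9.png

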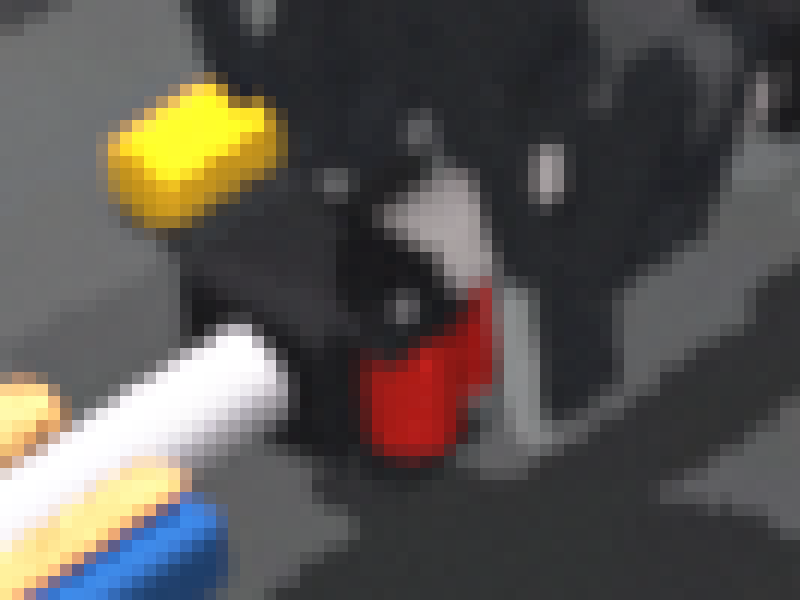

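The lever is shut against the leg: opening 36 mm, 39 N grip, and the red face lies against the pad at (490,340). The rim is perhaps 0.5–1 mm past the ring's middle, so I relax the arm's residual side load and ease back slightly.

>>> {"name": "play_rows", "arguments": {
  "rows": [
    {"dp":[-0.015,-0.03,0],"turn":[0,0,0],"fingers":0.7},
    {"dp":[0,-0.02,-0.02],"turn":[0,0,0],"fingers":0.7},
    {"dp":[0,0,0],"turn":[0,0,0],"fingers":0.7},
    {"dp":[0,0,0],"turn":[0,0,0],"fingers":0.7}
  ],
  "force": 45
}}

```text
clock: 7.58
eef_pos: [488.1, 20.6, 34.0]
tcp_rot: [-3.137, 0.0, 1.628]
contact_force: [-3.8, -4.7, -4.4]
opening: 0.421
grasp_force: 49.2
```

```bash
python3 - <<'E'
from m import *
st(); f=gap2()
E
```

```text
7.58 [488.07  20.64  33.96] [-3.1370e+00  2.0000e-04  1.6276e+00] F [-3.8 -4.7 -4.4] T [-0.63  0.68  0.25] open 35.8 g 49.2
ring [65.1 65.5 65.4 64.7 64.7 64.8 64.4 64.4 64.  63.7 63.4] 64.67 64.55
rim1 [58.6 58.8 58.6 58.1 57.7 57.5 57.2 57.  56.8 56.7 56.6] 57.47 57.6
rim now r10 [75.1 66.4 66.1 66.1 65.8 65.5 65.2 65.2 65.1 65.2 65.2] 65.53 66.45
r9 [65.3 65.3 65.4 65.3 65.1 64.9 64.6 64.6 64.5 64.6 64.7] 64.9 64.95
```

>>> {"name": "play_rows", "arguments": {
  "rows": [
    {"dp":[-0.012,-0.01,0],"turn":[0,0,0],"fingers":0.7},
    {"dp":[0,0,0],"turn":[0,0,0],"fingers":0.7},
    {"dp":[0,0,0],"turn":[0,0,0],"fingers":0.7},
    {"dp":[0,0,0],"turn":[0,0,0],"fingers":0.7}
  ]
}}

```text
clock: 7.97
eef_pos: [488.1, 20.6, 34.0]
tcp_rot: [-3.138, -0.0, 1.627]
contact_force: [-5.4, 0.1, -12.2]
opening: 0.424
grasp_force: 47.3
```

```bash
python3 - <<'E'
from m import *
st(); f=gap2(); cv2.imwrite('pics/c10.png',cv2.resize(f['pixels'][190:240,250:317,::-1],None,fx=12,fy=12,interpolation=0)[:600,:800])
E
```

```text
7.97 [488.11  20.56  34.  ] [-3.1378e+00 -2.0000e-04  1.6272e+00] F [ -5.4   0.1 -12.2] T [0.   1.19 0.29] open 36.0 g 47.3
ring [65.1 65.5 65.4 64.7 64.7 64.8 64.4 64.4 64.  63.7 63.4] 64.67 64.55
rim1 [58.6 58.8 58.6 58.1 57.7 57.5 57.2 57.  56.8 56.7 56.6] 57.47 57.6
rim now r10 [75.  66.4 66.2 66.  65.6 65.3 65.2 65.2 65.1 65.2 65.2] 65.33 66.41
r9 [65.3 65.3 65.4 65.2 64.9 64.8 64.6 64.6 64.5 64.6 64.6] 64.76 64.89
```

View pics/c10.png

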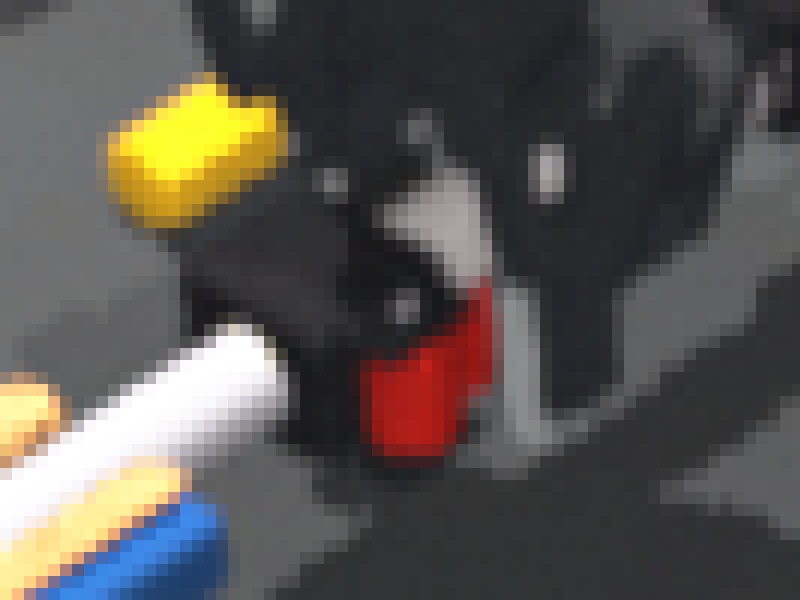

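The rim is on the ring, with faint yellow just showing at (230,325) and (270,350). The measured offset is about 0.3 mm. The lever is shut and gripped at 47 N, so I hand it in.

```bash
python3 -c "
from rig import r
print(r.sign_off())"
```

```text
the job is handed in; nothing more can be done
None
```

The job is handed in: the leg is pushed in so the collar edge sits on the yellow ring (about 0.3 mm off by camera), the red lever is shut, and the gripper still holds leg and lever together at about 47 N; the other things were not touched.

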